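Weigh the lopsided cutter tray on the spring scale

TASK

Weigh the loaded cutter tray: lift it by its blue grip, thread its notched bar over the spring scale's peg and hang it from the notch over its heavy side (the one nearest the brass tin) so that it hangs level. Feel for the peg and ease the weight on slowly, at a few centimetres a second, following the peg down until both sides of the notch sit on it and it carries the whole load with no sideways strain, and only then let go, so that the tray does not drop, bounce or swing. Keep the contents in their wells, do not press hard on the scale, and leave everything else on the table where it is.

Things in the scene. Friction and masses are not known exactly. Their poses are not given: they have to be found in the camera images.
- carrier: loose upright cutter tray, 0.4-0.7 kg loaded (unknown, mostly the tin): white tray 64 (x) x 182 (y) mm, walls 30 high, 4 thick, three 56 x 55 wells centred at y = -59, 0, 59 mm. Thin posts at y = -91, 91 carry an aluminium bar along y, 24 mm thick, 190 long, top 150 mm up; under it, above the wells, an open window along x. Origin: centre of the tray's underside, z up
- grip (a point): middle of the blue grip block on top of the bar's centre, 173 mm above the tray's origin; the block is 20 mm in x, 36 mm in y and spans heights 150 to 191 mm: pinch it from above, fingers closing along the tray's y
- tooth (a point): tip of one tooth of the bar's zigzag underside, at the tray's y = +15 mm, 120 mm up; teeth at y = -45, -15, 15, 45 mm, between them three 90-degree V notches, open downward, apexes 135 mm up
- notch_left (a point): apex of the notch at the tray's y = +30 mm, 135 mm above the tray's origin; the peg's axis comes to lie 7 mm below it
- notch_mid (a point): apex of the notch at the tray's y = 0, 135 mm above the tray's origin; the peg's axis comes to lie 7 mm below it
- notch_right (a point): apex of the notch at the tray's y = -30 mm, 135 mm above the tray's origin; the peg's axis comes to lie 7 mm below it
- tin: heavy closed brass-coloured tin with a dark lid, 50 mm across, 45 mm tall, standing loose in one of the three wells (any of them); origin: centre of its underside
- star_red: light red plastic star cutter, 50 mm across, 18 mm tall, lying in another well; origin: centre of its underside
- star_green: light green plastic eight-pointed cutter, 50 mm across, 18 mm tall, lying in the remaining well; origin: centre of its underside
- scale: spring scale fixed to the table: red column 50 (x) x 75 (y) x 300 mm tall, and a 10 mm steel peg jutting along its -x, over the origin, at 220 to 250 mm height when unloaded (a dark collar round the column sets it). Foot plate 12 mm high, from 25 mm before the origin to 175 behind. Origin: on the table under the point of the peg where the bar should rest; x points to the column, z up
- peg_rest (a point): fixed point 250 mm above the scale's origin: axis of the unloaded peg at its highest setting. Its clamp may be set up to 30 mm lower (not measured: feel for it). Upturned tip 38-46 mm in front, top 19 mm above the axis; its block begins 41 mm behind. From its setting it sinks straight down on a spring, about 3.3 mm per newton, 11 to 23 mm under the loaded tray, dead stop at 32 mm
- column_foot (a point): foot of the column's front face, 65 mm behind the scale's origin
- rolling_pin: wooden rolling pin, 340 mm long, 58 mm thick, lying on the table; bystander
- cutter_star: loose steel star cutter, 68 mm across, 22 mm tall, on the table; bystander
- cutter_ring: loose steel ring cutter, 70 mm across, 25 mm tall, on the table; bystander
- bowl: blue ceramic bowl, 150 mm across, 70 mm tall; bystander
- jar: jar with yellow cap, 70 mm across, 110 mm tall; bystander
- spatula: spatula lying on the table; bystander; its origin lies on its underside

How it is judged:
By the outcome, as a careful person would: the job done as asked, in the order asked, and still so for the second after the job is handed in, with the robot touching nothing.
It also fails if it takes over 61 s, if anything falls off the work surface, if the arm or the gripper's body presses on something with over 40 N, if the wrist force passes 120 N, or if a joint passes its speed limit or range.

ROBOT

A 6-joint arm with a two-finger parallel gripper is mounted at the origin on the work surface. World frame = base frame: x ahead of the robot, y to its left, z up, the work surface at z = 0. Lengths are in mm, angles in rad, forces in N, time in s.
With the tool pointing down it reaches from about 275 to 750 mm from the base axis. Payload 10.2 kg.
Tool frame: the origin (TCP) lies at the very end of the fingers, on their centre line; the grasp point (between the pads) lies 19 mm behind it; z points along the fingers, y is the line along which they close (so a half turn about z gives the same grasp; the last joint's range is limited). The gripper opens to 85 mm and grips with 20 to 120 N. Pads are 22 mm wide; open, the fingers measure 114 mm over their backs; the gripper's body (76 mm by 85 mm) begins 54 mm behind the grasp point. The pads swing forward as they close: fully open they stand 13 mm farther back than shut.
Start: joints at [1.051, 0.313, 1.498, -0, 1.331, -0.223], TCP at [153.555, 502.048, 231.294] pointing down, gripper open.
Joint ranges: [-2.94, 2.94], [-0.97, 2.17], [0.19, 2.56], [-1.23, 4.37], [0.02, 3.11], [-2.88, 2.88]. Speed limits (rad/s): [2.39, 2.39, 3.01, 3.14, 3.14, 3.14].

INTERFACE

Orientations are given as a unit quaternion [w, x, y, z].
In Python, from rig import * gives the robot as it stands. The module is installed in compiled form; this text tells all that it offers.
- The arm moves only by the shell command python3 -m crank 'ROWS' [FORCE]. ROWS is JSON, a list that holds one entry, the list of rows, each a list of 7 numbers: the shift along the tool's x, y, z in units of 25 mm (1.0 is 25 mm), then the turn, a rotation vector about the tool's x, y, z in units of 8 degrees (1.0 is 8 degrees), then the finger opening in mm, from 0 to 85.4. A call has exactly 8 rows; each row shifts and turns the commanded pose from where the row before left it, along the tool's axes as they then stand; what a row does not reach is not made up. A row lasts 1/10 s, in which the tool goes at most 50 mm and 8.59 degrees, less where a joint would pass 70% of its speed; a pose out of reach is approached as far as the arm can. A call is refused whole if a number of a shift passes 1 or a number of a turn 1, either way. A call with a gripper value outside its range is refused whole. The fingers move at their own pace and stop on an object; FORCE is the grip in N (left out, the last holds). Time passes only in rows, so rows that do not move let the fingers close, or fill a call up. It gives the time, the measured TCP pose, the force, the opening and the grip force at its end, in the units of the state.
- sense(): the state, without advancing time (a new reading comes with each control period).
- capture(name): name is "scene" or "top" or "wrist"; returns the picture (400x640x3 uint8, blue, green, red); there is no depth.
- camera_model(name): a dict with "fx", "fy", "cx", "cy" (pixels), "world_from_camera" (4x4, takes a point from camera to world coordinates); the wrist camera has in their place "T_tool_cam" (4x4, takes a point from camera to tool coordinates, whose origin is the TCP and whose axes are the flange's). Camera axes: x right, y up, looking along -z (the intrinsics and any distortion apply to the point x, -y, -z); pixel columns grow to the right and rows downward; lengths in mm; the calibration is good to about 2 mm. The wrist camera is an equidistant fisheye: a pixel r from the principal point sees the ray r / f radians off the axis. A picture is of the moment at which its call begins: read the wrist's pose just before it. camera_model takes no time and is no camera call.
- finish_job(): hands the job in; it is judged then, once.
The state is a dict: "time_s": time; "joints": joint angles; "dq": joint speeds; "tau": joint torques, N m; "eef_pos": TCP position; "ee_rot": TCP orientation; "force": force on the tool from outside, world axes, zero at the start; "wrist_torque": the same for the moment, N m; "grip_width": opening from 0.0 (shut) to 1.0 (fully open); "grip_force": force on a finger pad.
Only numpy, scipy, OpenCV 4.12 (cv2) and the standard library are available. Lean on these libraries where they do the work, as an engineer would, in place of code of your own. Each camera call takes 0.05 s, during which the arm holds its last target. There are 200 camera calls.

## Working session

There is one attempt and no reset: what is moved stays moved. The work goes in short steps, Python scripts to look and compute and a shell command to move; the robot and the scene stay as the last step left them, time stands still between calls to the robot, and variables do not carry over. Pictures are saved under pics/ and viewed, at most 13 in all, crops included, and the job is handed in when it is done.

```bash
mkdir -p pics
python3 - <<'E'
from rig import *
import cv2,numpy as np
for n in("scene","top"):
    im=capture(n);cv2.imwrite(f"pics/{n}0.png",im)
    m=camera_model(n);print(n,{k:(np.round(v,3).tolist()) for k,v in m.items()})
s=sense();print({k:np.round(v,3).tolist() for k,v in s.items()})
m=camera_model("wrist");print({k:(np.round(v,3).tolist()) for k,v in m.items()})
E
```

```text
scene {'fx': 424.142, 'fy': 424.142, 'cx': 320.471, 'cy': 192.652, 'world_from_camera': [[0.118, -0.557, 0.822, 1568.335], [0.993, 0.054, -0.106, -148.66], [0.015, 0.828, 0.56, 863.394], [0.0, 0.0, 0.0, 1.0]]}
top {'fx': 447.95, 'fy': 447.95, 'cx': 318.188, 'cy': 193.763, 'world_from_camera': [[-0.021, 0.999, -0.044, 498.157], [-0.999, -0.023, -0.025, -18.263], [-0.026, 0.043, 0.999, 1404.49], [0.0, 0.0, 0.0, 1.0]]}
{'time_s': 0.1, 'joints': [1.051, 0.313, 1.498, -0.0, 1.331, -0.223], 'dq': [-0.001, -0.003, -0.002, 0.002, -0.0, 0.002], 'tau': [0.003, -41.29, -26.015, -0.0, 0.003, -0.0], 'eef_pos': [153.456, 501.829, 230.82], 'ee_rot': [-0.0, 0.148, 0.989, -0.001], 'force': [0.268, 0.217, -0.237], 'wrist_torque': [-0.04, -0.016, -0.007], 'grip_force': 0.0, 'grip_width': 1.002}
{'fx': 309.707, 'fy': 309.707, 'cx': 319.489, 'cy': 196.257, 'T_tool_cam': [[0.0, 0.955, 0.298, 74.994], [1.0, -0.0, 0.0, 0.055], [0.0, 0.298, -0.955, -142.442], [0.0, 0.0, 0.0, 1.0]]}
```

View pics/scene0.png

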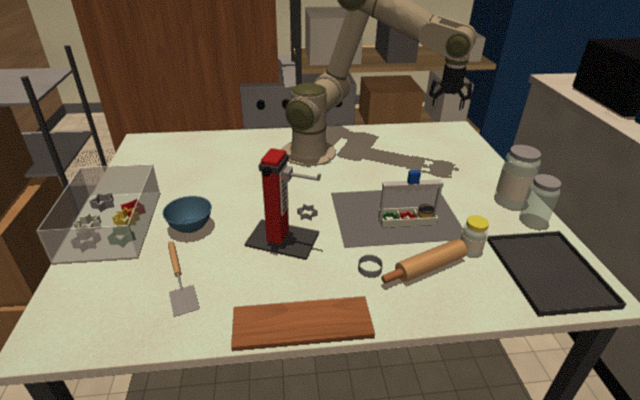

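View pics/top0.png

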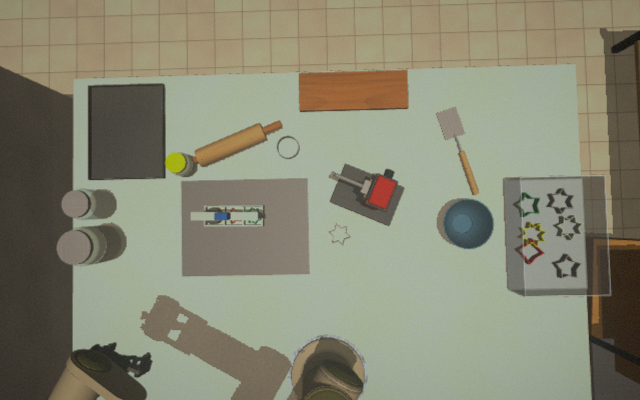

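The scene view has the tray at about (410,205), with the brass tin at its right (+y) end, and the scale at (280,200) with its peg reaching to (318,177). The top view has the tray at (232,215) and the peg running from about (370,188) to (333,175). I'll zoom in to get exact points.

Run:
```python
import cv2,numpy as np
t=cv2.imread("pics/top0.png");s=cv2.imread("pics/scene0.png")
def c(im,x,y,w=80,h=60):
    o=cv2.resize(im[y:y+h,x:x+w],(400,300),interpolation=cv2.INTER_CUBIC)
    for i in range(0,w,10): cv2.putText(o,str(x+i),(i*5,8),0,.3,(255,0,255));cv2.line(o,(i*5,10),(i*5,14),(255,0,255))
    for j in range(10,h,10): cv2.putText(o,str(y+j),(0,j*5+3),0,.3,(255,0,255))
    return o
cv2.imwrite("pics/z0.png",np.vstack([np.hstack([c(t,187,190),c(t,325,155)]),np.hstack([c(s,370,168),c(s,252,145,80,60)])]))
```

```text
(no output)
```

View pics/z0.png

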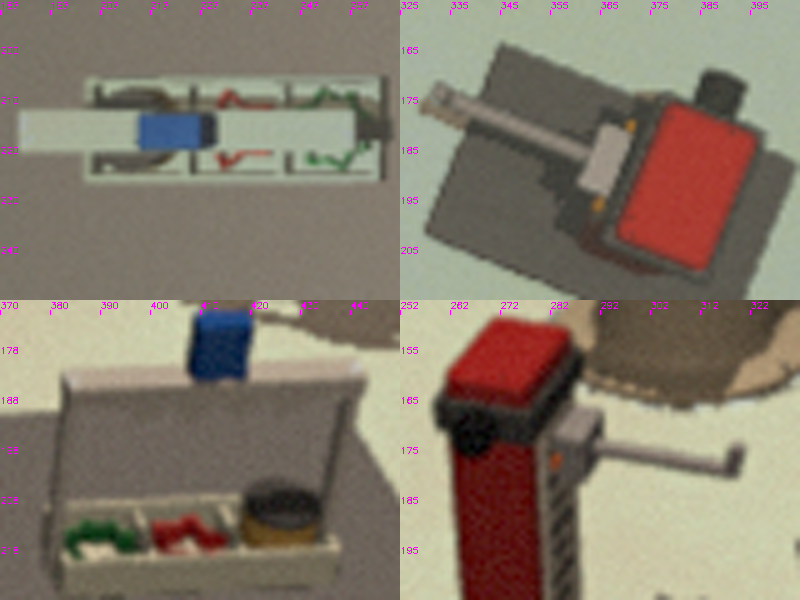

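```bash
cat > h.py <<'E'
from rig import *
import numpy as np
M={n:camera_model(n) for n in("scene","top")}
def ray(n,u,v):
    m=M[n];T=np.array(m["world_from_camera"]);d=np.array([(u-m["cx"])/m["fx"],-(v-m["cy"])/m["fy"],-1.])
    return T[:3,3],T[:3,:3]@d
def at(n,u,v,z):
    o,d=ray(n,u,v);return o+d*(z-o[2])/d[2]
def px(n,p):
    m=M[n];T=np.array(m["world_from_camera"]);q=T[:3,:3].T@(np.array(p)-T[:3,3])
    return np.array([m["cx"]+m["fx"]*q[0]/-q[2],m["cy"]-m["fy"]*q[1]/-q[2]])
def tri(a,b):
    o1,d1=ray("top",*a);o2,d2=ray("scene",*b)
    t=np.linalg.lstsq(np.c_[d1,-d2],o2-o1,rcond=None)[0];p,q=o1+d1*t[0],o2+d2*t[1]
    return (p+q)/2,np.linalg.norm(p-q)
E
python3 - <<'E'
from h import *
np.set_printoptions(precision=1,suppress=True)
print("rim",[at("top",u,v,30)for u,v in[(204,205),(264,205),(264,226.5),(204,226.5)]])
print("bar",[at("top",u,v,150)for u,v in[(190.5,216),(258,216)]])
print("grip",[at("top",u,v,191)for u,v in[(214.5,213),(227.3,213),(227.3,220),(214.5,220)]])
print("gripscene",at("scene",413.5,170.5,191))
print("foot",[at("top",u,v,12)for u,v in[(345.5,163.5),(330.5,201.5),(404.5,187.5)]])
c=[at("top",u,v,300)for u,v in[(380,175),(396.5,181),(386,209),(368,202)]];print("col",c,np.mean(c,0))
print("tip",tri((333,172.7),(319.6,174.3)),"elbow",tri((331.5,176),(319,180)))
for z in(220,235,250):print(z,"peg", at("top",334,174,z),at("top",361.5,184.5,z), at("scene",318,178,z),at("scene",292,174.5,z))
E
```

```text
rim [array([531.4, 369.7,  30. ]), array([527.3, 183.7,  30. ]), array([461.3, 184.8,  30. ]), array([465.1, 370.4,  30. ])]
bar [array([498.3, 374.5, 150. ]), array([494.2, 183.5, 150. ])]
grip [array([505.1, 295.7, 191. ]), array([504.3, 260.7, 191. ]), array([485.3, 260.9, 191. ]), array([486. , 295.9, 191. ])]
gripscene [487.5 278.8 191. ]
foot [array([651.4, -70.5,  12. ]), array([534. , -21.1,  12. ]), array([ 572.3, -251.3,   12. ])]
col [array([ 589.2, -143.9,  300. ]), array([ 573.4, -184. ,  300. ]), array([ 505.1, -156.3,  300. ]), array([ 523.3, -112.7,  300. ])] [ 547.8 -149.2  300. ]
tip (array([600.9, -28.1, 264.3]), np.float64(1.2142953888917412)) elbow (array([594.2, -26.4, 241.7]), np.float64(3.2309187529242855))
220 peg [601.3 -31.6 220. ] [ 571.8 -103.6  220. ] [549.  -25.4 220. ] [523.1 -98.  220. ]
235 peg [600.  -31.5 235. ] [ 570.8 -102.5  235. ] [572.8 -28.2 235. ] [547.4 -99.2 235. ]
250 peg [598.7 -31.3 250. ] [ 569.9 -101.5  250. ] [596.5 -31.1 250. ] [ 571.8 -100.3  250. ]
```

```bash
cat > to.py <<'E'
# usage: to.py x y z yaw(tool y axis, deg): remaining shift in units of 25 mm along present tool axes and turn units
import sys;from h import *
from scipy.spatial.transform import Rotation as R
s=sense();w,x,y,z=s["ee_rot"];r=R.from_quat([x,y,z,w])
t=[float(a) for a in sys.argv[1:5]]
d=np.array(t[:3])-s["eef_pos"]
yw=np.radians(t[3]);Rt=np.c_[[np.sin(yw),-np.cos(yw),0],[np.cos(yw),np.sin(yw),0],[0,0,-1]]
Rt[:,0]=np.cross(Rt[:,1],Rt[:,2])
dr=(r.inv()*R.from_matrix(Rt)).as_rotvec()
ya=r.as_matrix()[:,1]
print("t",s["time_s"],"pos",np.round(s["eef_pos"],1),"yaw",np.round(np.degrees(np.arctan2(ya[1],ya[0])),2),"F",np.round(s["force"],2),"T",np.round(s["wrist_torque"],3),"grip",np.round([s["grip_width"]*85.4,s["grip_force"]],1))
print("shift units now-axes",np.round(r.inv().apply(d)/25,3),"after-turn axes",np.round(Rt.T@d/25,3),"turn units",np.round(np.degrees(dr)/8,3))
E
A='[-0.655,-0.19,0,0,0,0,60]'
python3 -m crank '[[[-0.655,-0.19,0,0,0,0,60],[-0.655,-0.19,0,0,0,0,60],[-0.655,-0.19,0,0,0,0,60],[-0.655,-0.19,0,0,0,0,60],[-0.655,-0.19,0,0,0,0,60],[-0.655,-0.19,0,0,0,0,60],[-0.655,-0.19,0,0,0,0,60],[-0.655,-0.19,0,0,0,0,60]]]' 40
python3 -m crank '[[[-0.655,-0.19,0,0,0,0,60],[-0.655,-0.19,0,0,0,0,60],[-0.655,-0.19,0,0,0,0,60],[-0.655,-0.19,0,0,0,0,60],[-0.655,-0.19,0,0,0,0,60],[-0.655,-0.19,0,0,0,0,60],[-0.655,-0.19,0,0,0,0,60],[-0.655,-0.19,0,0,0,0,60]]]'
python3 -m crank '[[[-0.655,-0.19,0,0,0,0,60],[-0.655,-0.19,0,0,0,0,60],[-0.655,-0.19,0,0,0,0,60],[-0.655,-0.19,0,0,0,0,60],[-0.655,-0.19,0,0,0,0,60],[-0.655,-0.19,0,0,0,0,60],[-0.655,-0.19,0,0,0,0,60],[-0.655,-0.19,0,0,0,0,60]]]'
python3 -m crank '[[[0,0,0,0,0,-0.247,60],[0,0,0,0,0,-0.247,60],[0,0,0,0,0,-0.247,60],[0,0,0,0,0,-0.247,60],[0,0,0,0,0,-0.247,60],[0,0,0,0,0,-0.247,60],[0,0,0,0,0,-0.247,60],[0,0,0,0,0,-0.247,60]]]'
python3 to.py 495.5 278 158 88.8
python3 -c "
from rig import *;import cv2
cv2.imwrite('pics/w1.png',capture('wrist'))"
```

```text
time_s: 0.9
eef_pos: [268.2, 426.9, 231.0]
ee_rot: [-0.0, 0.148, 0.989, -0.0]
force: [-0.1, 0.7, 0.1]
grip_width: 0.706
grip_force: 0.0
time_s: 1.7
eef_pos: [382.3, 352.3, 231.0]
ee_rot: [-0.0, 0.148, 0.989, -0.0]
force: [-0.2, 0.5, -0.5]
grip_width: 0.704
grip_force: 0.0
time_s: 2.5
eef_pos: [497.2, 277.3, 231.3]
ee_rot: [-0.0, 0.148, 0.989, 0.0]
force: [-0.0, 0.2, 0.2]
grip_width: 0.701
grip_force: 0.0
time_s: 3.3
eef_pos: [496.7, 277.7, 231.3]
ee_rot: [-0.0, 0.01, 1.0, -0.0]
force: [-0.2, -0.5, 0.9]
grip_width: 0.702
grip_force: 0.0
t 3.3 pos [496.7 277.7 231.3] yaw 88.89 F [-0.15 -0.45  0.88] T [-0.009 -0.033  0.034] grip [60.  0.]
shift units now-axes [0.046 0.01  2.931] after-turn axes [0.046 0.01  2.931] turn units [-0.    -0.     0.011]
```

View pics/w1.png

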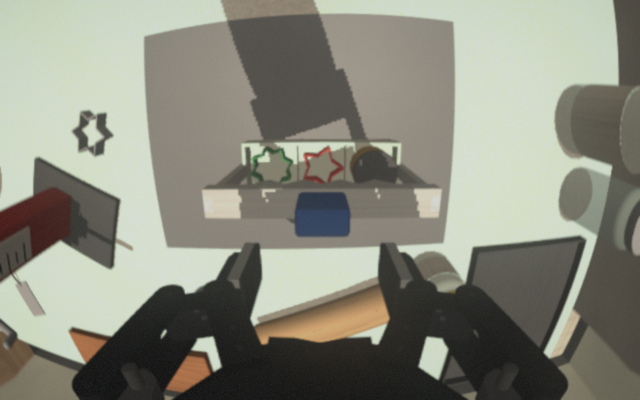

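The wrist view shows the block centred at column 322, between the fingers (about 321), with the tin (376,165) at the +y end. I'll descend, grip and lift a little.

```bash
python3 -m crank '[[[0.04,0,0.5,0,0,0.01,60],[0,0,0.5,0,0,0,60],[0,0,0.5,0,0,0,60],[0,0,0.45,0,0,0,60],[0,0,0.4,0,0,0,60],[0,0,0.3,0,0,0,60],[0,0,0.2,0,0,0,60],[0,0,0.08,0,0,0,60]]]'
python3 to.py 495.5 278 158 88.8
python3 -m crank '[[[0,0,0,0,0,0,50],[0,0,0,0,0,0,44],[0,0,0,0,0,0,40],[0,0,0,0,0,0,36],[0,0,0,0,0,0,30],[0,0,0,0,0,0,25],[0,0,0,0,0,0,25],[0,0,0,0,0,0,25]]]' 60
python3 to.py 495.5 278 158 88.8
```

```text
time_s: 4.15
eef_pos: [495.0, 278.1, 157.6]
ee_rot: [-0.0, 0.011, 1.0, -0.0]
force: [0.1, 0.4, 0.2]
grip_width: 0.702
grip_force: 0.0
t 4.15 pos [495.  278.1 157.6] yaw 88.72 F [0.1  0.39 0.19] T [ 0.01  -0.    -0.033] grip [60.  0.]
shift units now-axes [-0.02  -0.004 -0.016] after-turn axes [-0.02  -0.004 -0.016] turn units [-0.001 -0.002 -0.01 ]
time_s: 4.95
eef_pos: [495.3, 278.5, 158.7]
ee_rot: [0.001, 0.011, 1.0, 0.0]
force: [-0.6, 2.9, 5.3]
grip_width: 0.41
grip_force: 61.1
t 4.95 pos [495.3 278.5 158.7] yaw 88.73 F [-0.6   2.9   5.33] T [0.457 0.137 0.079] grip [35.1 61.1]
shift units now-axes [-0.009 -0.019  0.027] after-turn axes [-0.009 -0.019  0.027] turn units [ 0.006  0.009 -0.008]
```

```bash
python3 -m crank '[[[0,0,-0.05,0,0,0,25],[0,0,-0.1,0,0,0,25],[0,0,-0.15,0,0,0,25],[0,0,-0.25,0,0,0,25],[0,0,-0.3,0,0,0,25],[0,0,-0.35,0,0,0,25],[0,0,-0.4,0,0,0,25],[0,0,-0.4,0,0,0,25]]]'
python3 to.py 495.5 278 325 88.8
python3 -m crank '[[[0,0,-0.5,0,0,0,25],[0,0,-0.5,0,0,0,25],[0,0,-0.5,0,0,0,25],[0,0,-0.5,0,0,0,25],[0,0,-0.5,0,0,0,25],[0,0,-0.5,0,0,0,25],[0,0,-0.5,0,0,0,25],[0,0,-0.5,0,0,0,25]]]'
python3 -m crank '[[[0,0,-0.35,0,0,0,25],[0,0,-0.2,0,0,0,25],[0,0,-0.1,0,0,0,25],[0,0,0,0,0,0,25],[0,0,0,0,0,0,25],[0,0,0,0,0,0,25],[0,0,0,0,0,0,25],[0,0,0,0,0,0,25]]]'
python3 to.py 632.8 60.7 325 -22.8
python3 - <<'E'
from h import *;import cv2
s=capture('scene');w=capture('wrist')
cv2.imwrite('pics/l1.png',np.vstack([cv2.resize(s[110:260,250:500],(750,450),interpolation=cv2.INTER_CUBIC)]))
E
```

```text
time_s: 5.75
eef_pos: [495.1, 278.1, 209.2]
ee_rot: [0.0, 0.011, 1.0, 0.0]
force: [-1.2, 0.2, -5.7]
grip_width: 0.413
grip_force: 60.4
t 5.75 pos [495.1 278.1 209.2] yaw 88.72 F [-1.19  0.23 -5.67] T [-0.199 -0.066  0.014] grip [35.3 60.4]
shift units now-axes [-0.019 -0.005 -4.634] after-turn axes [-0.017 -0.005 -4.634] turn units [ 0.001  0.003 -0.01 ]
time_s: 6.55
eef_pos: [495.0, 278.1, 309.1]
ee_rot: [0.0, 0.011, 1.0, 0.0]
force: [0.2, -0.2, -6.3]
grip_width: 0.409
grip_force: 60.4
time_s: 7.35
eef_pos: [495.0, 278.1, 324.1]
ee_rot: [-0.0, 0.011, 1.0, -0.0]
force: [-0.7, 0.7, -6.1]
grip_width: 0.41
grip_force: 60.4
t 7.35 pos [495.  278.1 324.1] yaw 88.72 F [-0.67  0.65 -6.14] T [-0.251 -0.019  0.014] grip [35.  60.4]
shift units now-axes [-5.704 -8.571 -0.034] after-turn axes [-5.88   8.451 -0.034] turn units [-2.0000e-03 -0.0000e+00  1.3941e+01]
```

View pics/l1.png

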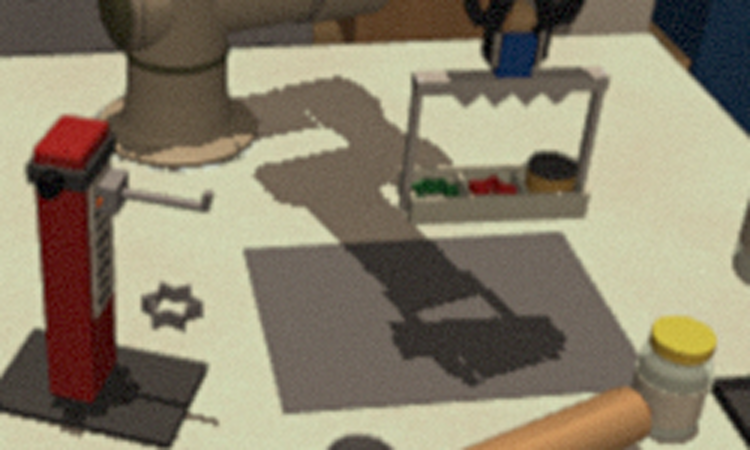

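Lifted cleanly and level. The load is about 6.2 N (roughly 20 mm of sink), with the contents still in their wells. Next I turn the tray so the tin side faces the scale's +y, then go to a staging point in front of the peg tip.

```bash
python3 -m crank '[[[0,0,0,0,0,0.1,25],[0,0,0,0,0,0.2,25],[0,0,0,0,0,0.3,25],[0,0,0,0,0,0.4,25],[0,0,0,0,0,0.5,25],[0,0,0,0,0,0.55,25],[0,0,0,0,0,0.6,25],[0,0,0,0,0,0.6,25]]]'
python3 -m crank '[[[0,0,0,0,0,0.6,25],[0,0,0,0,0,0.6,25],[0,0,0,0,0,0.6,25],[0,0,0,0,0,0.6,25],[0,0,0,0,0,0.6,25],[0,0,0,0,0,0.6,25],[0,0,0,0,0,0.6,25],[0,0,0,0,0,0.6,25]]]'
python3 -m crank '[[[0,0,0,0,0,0.6,25],[0,0,0,0,0,0.6,25],[0,0,0,0,0,0.6,25],[0,0,0,0,0,0.6,25],[0,0,0,0,0,0.6,25],[0,0,0,0,0,0.6,25],[0,0,0,0,0,0.6,25],[0,0,0,0,0,0.5,25]]]'
python3 -m crank '[[[0,0,0,0,0,0.45,25],[0,0,0,0,0,0.4,25],[0,0,0,0,0,0.3,25],[0,0,0,0,0,0.2,25],[0,0,0,0,0,0.1,25],[0,0,0,0,0,0,25],[0,0,0,0,0,0,25],[0,0,0,0,0,0,25]]]'
python3 to.py 602.4 54.9 325 -22.8
```

```text
time_s: 8.25
eef_pos: [495.0, 278.1, 324.3]
ee_rot: [-0.0, 0.238, 0.971, -0.0]
force: [0.1, 0.8, -5.3]
grip_width: 0.411
grip_force: 60.4
time_s: 9.05
eef_pos: [495.0, 278.2, 324.3]
ee_rot: [-0.0, 0.544, 0.839, -0.0]
force: [-0.6, -0.5, -5.8]
grip_width: 0.412
grip_force: 60.4
time_s: 9.85
eef_pos: [495.0, 278.2, 324.3]
ee_rot: [-0.0, 0.786, 0.619, -0.0]
force: [-0.7, -0.2, -5.4]
grip_width: 0.411
grip_force: 60.4
time_s: 10.65
eef_pos: [495.0, 278.1, 324.3]
ee_rot: [-0.0, 0.843, 0.538, -0.0]
force: [-0.2, 0.8, -6.3]
grip_width: 0.413
grip_force: 60.4
t 10.65 pos [495.  278.1 324.3] yaw -24.86 F [-0.19  0.77 -6.34] T [ 0.082  0.176 -0.012] grip [35.3 60.4]
shift units now-axes [-6.296  7.651 -0.029] after-turn axes [-6.568  7.42  -0.029] turn units [-0.    -0.    -0.258]
```

```bash
python3 -m crank '[[[0,0,0,0,0,-0.06,25],[0,0,0,0,0,-0.14,25],[0,0,0,0,0,-0.06,25],[-0.08,0.09,0,0,0,0,25],[-0.2,0.22,0,0,0,0,25],[-0.3,0.34,0,0,0,0,25],[-0.3,0.34,0,0,0,0,25],[-0.3,0.34,0,0,0,0,25]]]'
python3 -m crank '[[[-0.3,0.34,0,0,0,0,25],[-0.3,0.34,0,0,0,0,25],[-0.3,0.34,0,0,0,0,25],[-0.3,0.34,0,0,0,0,25],[-0.3,0.34,0,0,0,0,25],[-0.3,0.34,0,0,0,0,25],[-0.3,0.34,0,0,0,0,25],[-0.3,0.34,0,0,0,0,25]]]'
python3 -m crank '[[[-0.3,0.34,0,0,0,0,25],[-0.3,0.34,0,0,0,0,25],[-0.3,0.34,0,0,0,0,25],[-0.3,0.34,0,0,0,0,25],[-0.3,0.34,0,0,0,0,25],[-0.3,0.34,0,0,0,0,25],[-0.3,0.34,0,0,0,0,25],[-0.3,0.34,0,0,0,0,25]]]'
python3 -m crank '[[[-0.2,0.22,0,0,0,0,25],[-0.1,0.1,0,0,0,0,25],[-0.04,0.05,0,0,0,0,25],[0,0,0,0,0,0,25],[0,0,0,0,0,0,25],[0,0,0,0,0,0,25],[0,0,0,0,0,0,25],[0,0,0,0,0,0,25]]]'
python3 to.py 602.4 54.9 325 -22.8
python3 - <<'E'
from h import *;import cv2
s=capture('scene');w=capture('wrist');t=capture('top')
r=lambda a:cv2.resize(a,(400,300),interpolation=cv2.INTER_CUBIC)
cv2.imwrite('pics/s2full.png',s);cv2.imwrite('pics/w2full.png',w);cv2.imwrite('pics/t2full.png',t)
cv2.imwrite('pics/s2.png',np.vstack([np.hstack([r(s[90:240,230:430]),r(t[130:250,270:430])]),np.hstack([r(w),r(w[150:300,220:420])])]))
E
```

```text
time_s: 11.45
eef_pos: [514.8, 236.8, 324.3]
ee_rot: [0.0, 0.833, 0.553, -0.0]
force: [0.4, 0.7, -6.3]
grip_width: 0.41
grip_force: 60.5
time_s: 12.25
eef_pos: [554.1, 155.5, 324.3]
ee_rot: [0.0, 0.833, 0.553, 0.0]
force: [0.4, -0.4, -6.1]
grip_width: 0.412
grip_force: 60.5
time_s: 13.05
eef_pos: [593.5, 73.9, 324.3]
ee_rot: [-0.0, 0.833, 0.553, -0.0]
force: [0.1, 0.3, -6.2]
grip_width: 0.416
grip_force: 60.5
time_s: 13.85
eef_pos: [598.3, 63.4, 324.3]
ee_rot: [0.0, 0.833, 0.553, 0.0]
force: [-0.4, 1.2, -6.3]
grip_width: 0.409
grip_force: 60.6
t 13.85 pos [598.3  63.4 324.3] yaw -22.79 F [-0.36  1.2  -6.26] T [0.122 0.167 0.052] grip [34.9 60.6]
shift units now-axes [-0.252  0.283 -0.027] after-turn axes [-0.252  0.283 -0.027] turn units [ 0.    -0.     0.002]
```

View pics/s2.png

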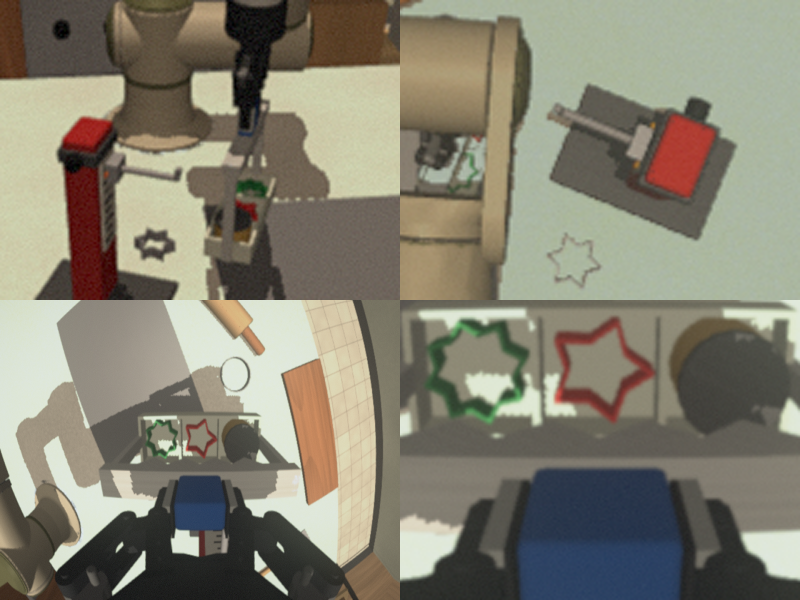

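The view confirms the tray is in front of the peg tip with its bar parallel to the column face, and its contents are in place. Now I'll thread along the peg, checking force at each step.

```bash
python3 -m crank '[[[-0.05,0.03,0,0,0,0,25],[-0.1,0.05,0,0,0,0,25],[-0.2,0.05,0,0,0,0,25],[-0.25,0.05,0,0,0,0,25],[-0.25,0.05,0,0,0,0,25],[-0.25,0.05,0,0,0,0,25],[-0.25,0,0,0,0,0,25],[-0.25,0,0,0,0,0,25]]]'
python3 -m crank '[[[-0.25,0,0,0,0,0,25],[-0.25,0,0,0,0,0,25],[-0.25,0,0,0,0,0,25],[-0.2,0,0,0,0,0,25],[-0.1,0,0,0,0,0,25],[-0.05,0,0,0,0,0,25],[0,0,0,0,0,0,25],[0,0,0,0,0,0,25]]]'
python3 to.py 555.8 -55.7 325 -22.8
python3 - <<'E'
from h import *;import cv2
s=capture('scene')
cv2.imwrite('pics/s3.png',cv2.resize(s[120:240,230:390],(800,600),interpolation=cv2.INTER_CUBIC))
E
```

```text
time_s: 14.8
eef_pos: [589.1, 23.1, 324.3]
ee_rot: [-0.0, 0.833, 0.553, -0.0]
force: [-0.2, -0.1, -6.3]
grip_width: 0.407
grip_force: 60.6
time_s: 15.6
eef_pos: [578.7, -1.5, 324.3]
ee_rot: [-0.0, 0.833, 0.553, 0.0]
force: [-0.7, 0.1, -5.8]
grip_width: 0.41
grip_force: 60.6
t 15.6 pos [578.7  -1.5 324.3] yaw -22.79 F [-0.66  0.13 -5.8 ] T [0.052 0.15  0.008] grip [35.  60.6]
shift units now-axes [-2.354 -0.005 -0.029] after-turn axes [-2.354 -0.005 -0.028] turn units [ 0.    -0.001  0.002]
```

View pics/s3.png

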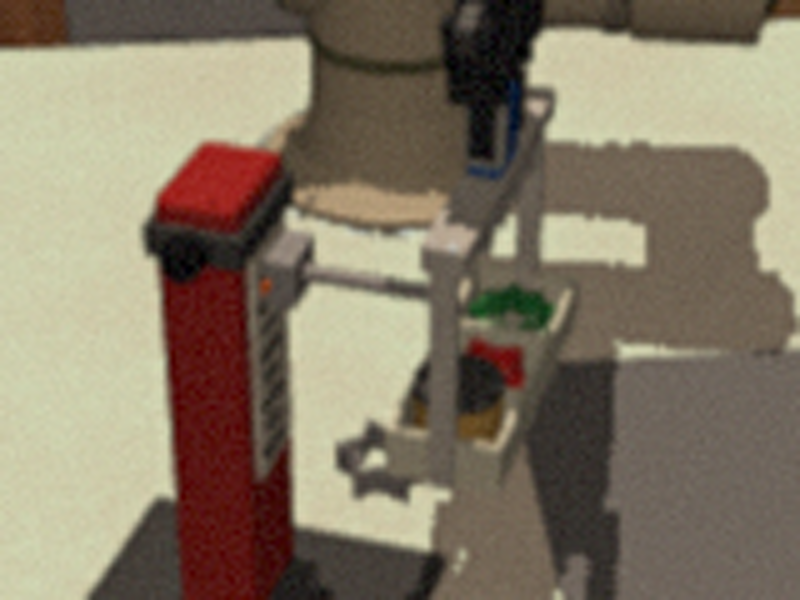

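The peg passes behind the near post and enters the window between the bar (475,200) and the tin (460,380), clear of both. I'll go on to the rest point.

```bash
python3 -m crank '[[[-0.05,0,0,0,0,0,25],[-0.1,0,0,0,0,0,25],[-0.15,0,0,0,0,0,25],[-0.2,0,0,0,0,0,25],[-0.2,0,0,0,0,0,25],[-0.2,0,0,0,0,0,25],[-0.2,0,0,0,0,0,25],[-0.2,0,0,0,0,0,25]]]'
python3 -m crank '[[[-0.2,0,0,0,0,0,25],[-0.2,0,0,0,0,0,25],[-0.2,0,0,0,0,0,25],[-0.2,0,0,0,0,0,25],[-0.15,0,0,0,0,0,25],[-0.07,0,0,0,0,0,25],[-0.03,0,0,0,0,0,25],[0,0,0,0,0,0,25]]]'
python3 to.py 555.8 -55.7 300 -22.8
python3 - <<'E'
from h import *;import cv2
s=capture('scene')
cv2.imwrite('pics/s4.png',cv2.resize(s[120:240,230:390],(800,600),interpolation=cv2.INTER_CUBIC))
E
```

```text
time_s: 16.45
eef_pos: [565.9, -32.1, 324.3]
ee_rot: [0.0, 0.833, 0.553, 0.0]
force: [0.3, -0.4, -5.1]
grip_width: 0.414
grip_force: 60.6
time_s: 17.25
eef_pos: [555.9, -55.8, 324.3]
ee_rot: [-0.0, 0.833, 0.553, 0.0]
force: [-0.3, -0.1, -5.7]
grip_width: 0.407
grip_force: 60.6
t 17.25 pos [555.9 -55.8 324.3] yaw -22.8 F [-0.26 -0.13 -5.73] T [ 0.062  0.183 -0.019] grip [34.7 60.6]
shift units now-axes [ 0.    -0.005  0.972] after-turn axes [ 0.001 -0.005  0.972] turn units [ 0.    -0.001  0.001]
```

View pics/s4.png

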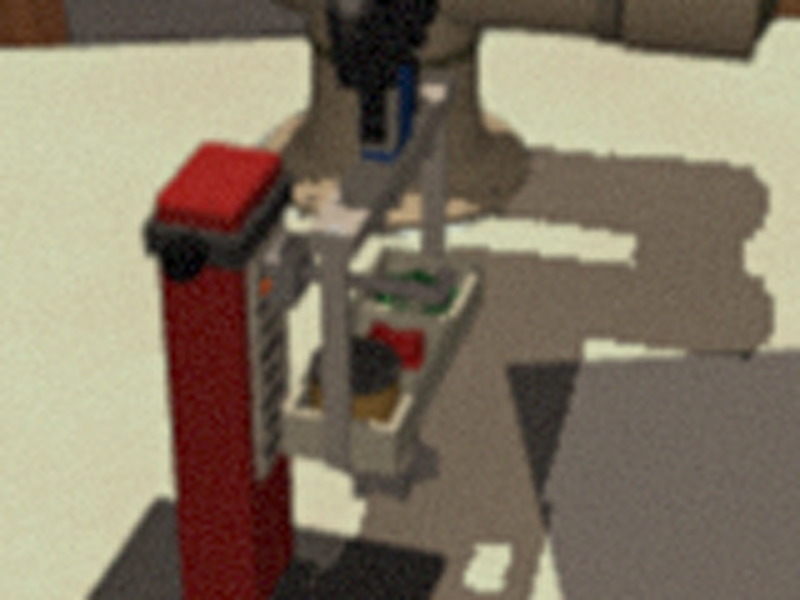

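Threaded: the peg runs through the window (seen at 400,285) under the bar. The highest possible contact is near TCP z 281, so I'll lower to about 289 and then feel slowly.

```bash
python3 -m crank '[[[0,0,0.08,0,0,0,25],[0,0,0.15,0,0,0,25],[0,0,0.2,0,0,0,25],[0,0,0.25,0,0,0,25],[0,0,0.25,0,0,0,25],[0,0,0.2,0,0,0,25],[0,0,0.15,0,0,0,25],[0,0,0.1,0,0,0,25]]]'
python3 to.py 555.8 -55.7 280 -22.8
python3 -m crank '[[[0,0,0.06,0,0,0,25],[0,0,0.06,0,0,0,25],[0,0,0.06,0,0,0,25],[0,0,0.06,0,0,0,25],[0,0,0.06,0,0,0,25],[0,0,0,0,0,0,25],[0,0,0,0,0,0,25],[0,0,0,0,0,0,25]]]'
python3 to.py 555.8 -55.7 280 -22.8
```

```text
time_s: 18.1
eef_pos: [555.9, -55.8, 289.4]
ee_rot: [-0.0, 0.833, 0.553, -0.0]
force: [-0.4, 0.5, -5.2]
grip_width: 0.414
grip_force: 60.6
t 18.1 pos [555.9 -55.8 289.4] yaw -22.8 F [-0.38  0.46 -5.24] T [0.103 0.154 0.052] grip [35.3 60.6]
shift units now-axes [ 0.002 -0.003  0.376] after-turn axes [ 0.002 -0.004  0.376] turn units [-0.002  0.     0.   ]
time_s: 18.9
eef_pos: [555.9, -55.8, 282.4]
ee_rot: [0.0, 0.833, 0.553, 0.0]
force: [0.4, 1.1, -5.4]
grip_width: 0.414
grip_force: 60.6
t 18.9 pos [555.9 -55.8 282.4] yaw -22.79 F [ 0.41  1.09 -5.45] T [ 0.13   0.139 -0.03 ] grip [35.3 60.6]
shift units now-axes [ 0.001 -0.007  0.095] after-turn axes [ 0.001 -0.007  0.095] turn units [ 0.001 -0.     0.001]
```

```bash
cat > f.py <<'E'
from h import *
from scipy.spatial.transform import Rotation as R
F=[];T=[]
for i in range(6):
    capture("top");s=sense();w,x,y,z=s["ee_rot"];r=R.from_quat([x,y,z,w]);F.append(r.inv().apply(s["force"]));T.append(r.inv().apply(s["wrist_torque"]))
print("t",s["time_s"],"pos",np.round(s["eef_pos"],1),"Ftool",np.mean(F,0).round(2),"+-",(np.std(F,0)/6**.5).round(2),"Ttool",np.mean(T,0).round(3),"grip",round(s["grip_width"]*85.4,1),round(s["grip_force"],1))
E
python3 f.py
python3 -m crank '[[[0,0,0.06,0,0,0,25],[0,0,0.06,0,0,0,25],[0,0,0.06,0,0,0,25],[0,0,0.06,0,0,0,25],[0,0,0,0,0,0,25],[0,0,0,0,0,0,25],[0,0,0,0,0,0,25],[0,0,0,0,0,0,25]]]'
python3 f.py
```

```text
t 19.2 pos [555.9 -55.8 282.3] Ftool [0.16 0.22 6.06] +- [0.28 0.11 0.15] Ttool [ 0.191  0.001 -0.011] grip 35.1 60.6
time_s: 20.0
eef_pos: [555.9, -55.8, 276.3]
ee_rot: [-0.0, 0.833, 0.553, -0.0]
force: [0.3, 0.6, -5.8]
grip_width: 0.411
grip_force: 60.7
t 20.3 pos [555.9 -55.8 276.3] Ftool [ 0.2  -1.44  5.11] +- [0.12 0.16 0.15] Ttool [ 0.388 -0.004  0.001] grip 35.2 60.7
```

Contact: the peg takes about 1 N with −1.4 N sideways along tool y, so it sits on one flank. I'll move the tray toward tool −y while easing down.

```bash
python3 -m crank '[[[0,-0.02,0.02,0,0,0,25],[0,-0.02,0.02,0,0,0,25],[0,-0.02,0.04,0,0,0,25],[0,-0.02,0.04,0,0,0,25],[0,0,0,0,0,0,25],[0,0,0,0,0,0,25],[0,0,0,0,0,0,25],[0,0,0,0,0,0,25]]]'
python3 f.py
```

```text
time_s: 21.1
eef_pos: [554.2, -55.2, 273.4]
ee_rot: [0.0, 0.833, 0.553, 0.0]
force: [5.3, -1.3, -4.1]
grip_width: 0.409
grip_force: 60.8
t 21.4 pos [554.1 -55.1 273.3] Ftool [-0.19  4.29  4.34] +- [0.17 0.23 0.21] Ttool [-0.735 -0.004  0.012] grip 35.3 60.9
```

```bash
python3 -m crank '[[[0,0.02,0,0,0,0,25],[0,0.02,0,0,0,0,25],[0,0,0,0,0,0,25],[0,0,0,0,0,0,25],[0,0,0,0,0,0,25],[0,0,0,0,0,0,25],[0,0,0,0,0,0,25],[0,0,0,0,0,0,25]]]'
python3 f.py
```

```text
time_s: 22.2
eef_pos: [554.9, -55.4, 273.3]
ee_rot: [-0.0, 0.833, 0.553, -0.0]
force: [0.3, 0.4, -4.9]
grip_width: 0.413
grip_force: 60.8
t 22.5 pos [555.  -55.4 273.3] Ftool [-0.03  0.37  4.46] +- [0.24 0.12 0.23] Ttool [0.042 0.047 0.002] grip 35.3 60.8
```

Lateral force is nearly zero now. I'll follow the peg down in 5 mm steps.

```bash
python3 -m crank '[[[0,0,0.05,0,0,0,25],[0,0,0.05,0,0,0,25],[0,0,0.05,0,0,0,25],[0,0,0.05,0,0,0,25],[0,0,0,0,0,0,25],[0,0,0,0,0,0,25],[0,0,0,0,0,0,25],[0,0,0,0,0,0,25]]]'
python3 f.py
```

```text
time_s: 23.3
eef_pos: [555.0, -55.4, 268.4]
ee_rot: [0.0, 0.833, 0.553, 0.0]
force: [0.8, -0.4, -2.8]
grip_width: 0.411
grip_force: 61.0
t 23.6 pos [555.  -55.4 268.3] Ftool [ 0.19 -0.11  2.82] +- [0.05 0.14 0.23] Ttool [0.026 0.075 0.012] grip 35.5 61.0
```

```bash
python3 -m crank '[[[0,0,0.05,0,0,0,25],[0,0,0.05,0,0,0,25],[0,0,0.05,0,0,0,25],[0,0,0.05,0,0,0,25],[0,0,0.04,0,0,0,25],[0,0,0,0,0,0,25],[0,0,0,0,0,0,25],[0,0,0,0,0,0,25]]]'
python3 f.py
```

```text
time_s: 24.4
eef_pos: [555.0, -55.4, 262.4]
ee_rot: [0.0, 0.833, 0.553, 0.0]
force: [0.4, -0.1, -0.2]
grip_width: 0.415
grip_force: 61.2
t 24.7 pos [555.  -55.4 262.3] Ftool [0.17 0.15 1.09] +- [0.3  0.13 0.19] Ttool [ 0.024  0.087 -0.018] grip 35.1 61.2
```

```bash
python3 -m crank '[[[0,0,0.04,0,0.02,0,25],[0,0,0.04,0,0.02,0,25],[0,0,0.03,0,0.02,0,25],[0,0,0,0,0,0,25],[0,0,0,0,0,0,25],[0,0,0,0,0,0,25],[0,0,0,0,0,0,25],[0,0,0,0,0,0,25]]]'
python3 f.py
python3 f.py
```

```text
time_s: 25.5
eef_pos: [555.0, -55.5, 259.6]
ee_rot: [-0.002, 0.833, 0.553, 0.003]
force: [-1.2, -1.2, 0.5]
grip_width: 0.414
grip_force: 61.4
t 25.8 pos [555.  -55.5 259.6] Ftool [-1.62  0.21  0.77] +- [0.11 0.13 0.19] Ttool [-0.018 -0.27   0.047] grip 35.5 61.4
t 26.1 pos [555.  -55.4 259.6] Ftool [-1.6   0.29  0.29] +- [0.18 0.13 0.06] Ttool [-0.035 -0.353  0.082] grip 35.2 61.4
```

```bash
python3 -m crank '[[[0,0,0,0,-0.015,0,25],[0,0,0,0,-0.015,0,25],[0,0,0,0,-0.015,0,25],[0,0,0,0,0,0,25],[0,0,0,0,0,0,25],[0,0,0,0,0,0,25],[0,0,0,0,0,0,25],[0,0,0,0,0,0,25]]]'
python3 f.py
python3 f.py
```

```text
time_s: 26.9
eef_pos: [555.0, -55.4, 259.6]
ee_rot: [-0.001, 0.833, 0.553, 0.001]
force: [0.3, -0.4, -0.3]
grip_width: 0.416
grip_force: 61.4
t 27.2 pos [555.  -55.4 259.6] Ftool [-0.97  0.61  0.35] +- [0.14 0.12 0.15] Ttool [-0.107 -0.14   0.054] grip 35.0 61.4
t 27.5 pos [555.  -55.4 259.6] Ftool [-0.65  0.45  0.4 ] +- [0.14 0.17 0.12] Ttool [-0.124 -0.141  0.048] grip 35.3 61.4
```

```bash
python3 -m crank '[[[0,0.005,0.02,0,-0.01,0,25],[0,0,0.02,0,-0.01,0,25],[0,0,0,0,0,0,25],[0,0,0,0,0,0,25],[0,0,0,0,0,0,25],[0,0,0,0,0,0,25],[0,0,0,0,0,0,25],[0,0,0,0,0,0,25]]]'
python3 f.py
python3 f.py
```

```text
time_s: 28.3
eef_pos: [555.1, -55.4, 258.5]
ee_rot: [0.0, 0.833, 0.553, -0.0]
force: [0.1, 0.6, -0.9]
grip_width: 0.41
grip_force: 61.4
t 28.6 pos [555.1 -55.4 258.5] Ftool [-0.1  -0.81 -0.06] +- [0.17 0.23 0.27] Ttool [0.162 0.07  0.03 ] grip 34.9 61.4
t 28.9 pos [555.1 -55.4 258.5] Ftool [ 0.41 -0.81 -0.02] +- [0.16 0.22 0.15] Ttool [0.182 0.059 0.006] grip 35.1 61.4
```

```bash
python3 -m crank '[[[0,-0.003,0,0,0.006,0,25],[0,0,0,0,0,0,25],[0,0,0,0,0,0,25],[0,0,0,0,0,0,25],[0,0,0,0,0,0,25],[0,0,0,0,0,0,25],[0,0,0,0,0,0,25],[0,0,0,0,0,0,25]]]'
python3 f.py
python3 f.py
```

```text
time_s: 29.7
eef_pos: [555.0, -55.4, 258.5]
ee_rot: [-0.0, 0.833, 0.553, 0.0]
force: [-0.7, 0.8, -1.0]
grip_width: 0.411
grip_force: 61.4
t 30.0 pos [555.  -55.4 258.5] Ftool [ 0.33 -0.63  0.31] +- [0.27 0.33 0.11] Ttool [ 0.109  0.08  -0.017] grip 35.3 61.4
t 30.3 pos [555.  -55.4 258.5] Ftool [ 0.23 -0.49  0.22] +- [0.16 0.34 0.1 ] Ttool [0.084 0.088 0.028] grip 35.2 61.4
```

```bash
python3 -m crank '[[[0,-0.003,0.01,0,0.006,0,25],[0,0,0.005,0,0,0,25],[0,0,0,0,0,0,25],[0,0,0,0,0,0,25],[0,0,0,0,0,0,25],[0,0,0,0,0,0,25],[0,0,0,0,0,0,25],[0,0,0,0,0,0,25]]]' 20
python3 f.py
python3 f.py
python3 - <<'E'
from h import *;import cv2
s=capture('scene')
cv2.imwrite('pics/s5.png',cv2.resize(s[120:240,230:390],(800,600),interpolation=cv2.INTER_CUBIC))
E
```

```text
time_s: 31.1
eef_pos: [555.0, -55.4, 258.2]
ee_rot: [-0.0, 0.833, 0.553, 0.0]
force: [0.4, 0.4, -0.3]
grip_width: 0.414
grip_force: 61.4
t 31.4 pos [555.  -55.4 258.2] Ftool [ 0.34  0.82 -0.24] +- [0.13 0.12 0.3 ] Ttool [-0.095  0.033 -0.004] grip 34.9 61.4
t 31.7 pos [555.  -55.4 258.2] Ftool [-0.06  0.82 -0.24] +- [0.25 0.17 0.12] Ttool [-0.148  0.041  0.048] grip 35.0 61.4
```

View pics/s5.png

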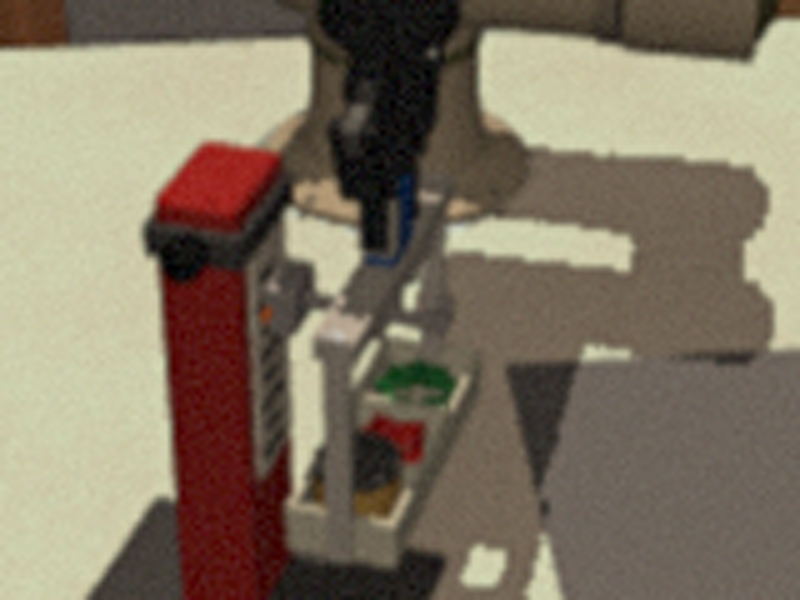

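The peg is under the bar at the tin-side notch, with its tip showing in front at (435,315), and the tray is level. I'll trim the last sideways force and relax the grip to 20 N.

```bash
python3 -m crank '[[[0,0.0016,0,0,0,0,28],[0,0,0,0,0,0,28],[0,0,0,0,0,0,28],[0,0,0,0,0,0,28],[0,0,0,0,0,0,28],[0,0,0,0,0,0,28],[0,0,0,0,0,0,28],[0,0,0,0,0,0,28]]]' 20
python3 f.py
python3 f.py
```

```text
time_s: 32.55
eef_pos: [555.0, -55.4, 258.2]
ee_rot: [-0.0, 0.833, 0.553, 0.0]
force: [0.7, -0.4, 0.0]
grip_width: 0.416
grip_force: 61.4
t 32.85 pos [555.  -55.4 258.2] Ftool [0.33 0.61 0.07] +- [0.21 0.15 0.25] Ttool [-0.111 -0.008  0.015] grip 35.3 61.4
t 33.15 pos [555.  -55.4 258.2] Ftool [-0.16  0.94 -0.28] +- [0.23 0.15 0.16] Ttool [-0.126  0.027  0.009] grip 35.2 61.4
```

```bash
python3 -m crank '[[[0,0.003,0,0,0,0,28],[0,0,0,0,0,0,28],[0,0,0,0,0,0,28],[0,0,0,0,0,0,28],[0,0,0,0,0,0,28],[0,0,0,0,0,0,28],[0,0,0,0,0,0,28],[0,0,0,0,0,0,28]]]' 20
python3 f.py
python3 f.py
```

```text
time_s: 33.95
eef_pos: [555.0, -55.4, 258.2]
ee_rot: [-0.0, 0.833, 0.553, 0.0]
force: [-0.0, -0.6, 0.4]
grip_width: 0.413
grip_force: 61.4
t 34.25 pos [555.  -55.4 258.2] Ftool [ 0.07 -0.25  0.12] +- [0.2  0.13 0.18] Ttool [0.092 0.02  0.019] grip 35.1 61.4
t 34.55 pos [555.  -55.4 258.1] Ftool [ 0.14 -0.3   0.1 ] +- [0.2  0.17 0.14] Ttool [0.111 0.017 0.027] grip 35.4 61.4
```

Everything is near zero (vertical 0.1 N, lateral −0.3 N). I'll open slowly.

```bash
python3 -m crank '[[[0,-0.001,0,0,0,0,33],[0,0,0,0,0,0,34],[0,0,0,0,0,0,34.5],[0,0,0,0,0,0,35],[0,0,0,0,0,0,35.5],[0,0,0,0,0,0,36],[0,0,0,0,0,0,36.5],[0,0,0,0,0,0,37]]]'
python3 to.py 555 -55.4 330 -22.8
python3 -m crank '[[[0,0,0,0,0,0,38],[0,0,0,0,0,0,39],[0,0,0,0,0,0,40],[0,0,0,0,0,0,42],[0,0,0,0,0,0,44],[0,0,0,0,0,0,46],[0,0,0,0,0,0,48],[0,0,0,0,0,0,50]]]'
python3 f.py
python3 - <<'E'
from h import *;import cv2
s=capture('scene')
cv2.imwrite('pics/s6.png',cv2.resize(s[120:240,230:390],(800,600),interpolation=cv2.INTER_CUBIC))
E
```

```text
time_s: 35.35
eef_pos: [555.1, -55.5, 258.2]
ee_rot: [-0.0, 0.833, 0.553, 0.0]
force: [0.7, -0.5, -0.7]
grip_width: 0.432
grip_force: 0.3
t 35.35 pos [555.1 -55.5 258.2] yaw -22.8 F [ 0.75 -0.5  -0.73] T [ 0.012 -0.097  0.003] grip [36.9  0.3]
shift units now-axes [ 0.003 -0.005 -2.872] after-turn axes [ 1.000e-03 -5.000e-03 -2.872e+00] turn units [ 0.002 -0.007  0.   ]
time_s: 36.15
eef_pos: [555.1, -55.4, 258.2]
ee_rot: [-0.0, 0.833, 0.553, 0.0]
force: [-0.1, 1.0, 0.7]
grip_width: 0.585
grip_force: 0.0
t 36.45 pos [555.  -55.4 258.2] Ftool [0.15 0.03 0.23] +- [0.27 0.17 0.17] Ttool [0.014 0.004 0.016] grip 50.2 0.0
```

View pics/s6.png

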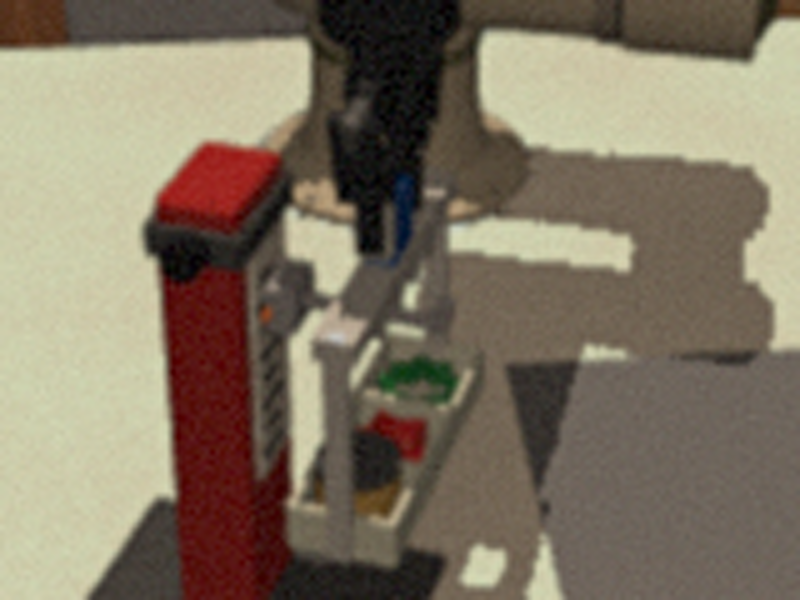

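The tray hangs free and level with no visible shift. I'll withdraw straight up.

```bash
python3 -m crank '[[[0,0,-0.03,0,0,0,55],[0,0,-0.06,0,0,0,55],[0,0,-0.1,0,0,0,55],[0,0,-0.2,0,0,0,55],[0,0,-0.3,0,0,0,55],[0,0,-0.3,0,0,0,55],[0,0,-0.3,0,0,0,55],[0,0,-0.3,0,0,0,55]]]'
python3 -m crank '[[[0,0,-0.4,0,0,0,55],[0,0,-0.5,0,0,0,55],[0,0,-0.5,0,0,0,55],[0,0,-0.5,0,0,0,55],[0,0,-0.4,0,0,0,55],[0,0,-0.2,0,0,0,55],[0,0,0,0,0,0,55],[0,0,0,0,0,0,55]]]'
python3 f.py
python3 - <<'E'
from h import *;import cv2
a=cv2.imread('pics/s6.png').astype(int);s=capture('scene')
b=cv2.resize(s[120:240,230:390],(800,600),interpolation=cv2.INTER_CUBIC)
print(np.abs(a-b)[320:560,280:500].mean())
cv2.imwrite('pics/s7.png',b)
E
```

```text
time_s: 37.3
eef_pos: [555.1, -55.5, 298.8]
ee_rot: [-0.0, 0.833, 0.553, 0.001]
force: [-0.1, -0.4, -0.2]
grip_width: 0.647
grip_force: 0.0
time_s: 38.1
eef_pos: [554.9, -55.5, 360.0]
ee_rot: [-0.001, 0.833, 0.553, 0.0]
force: [-0.1, 0.9, 0.2]
grip_width: 0.645
grip_force: 0.0
t 38.4 pos [555.  -55.5 360.2] Ftool [-0.31 -0.04 -0.02] +- [0.17 0.23 0.06] Ttool [-0.019  0.009 -0.003] grip 54.8 0.0
3.4275
```

View pics/s7.png

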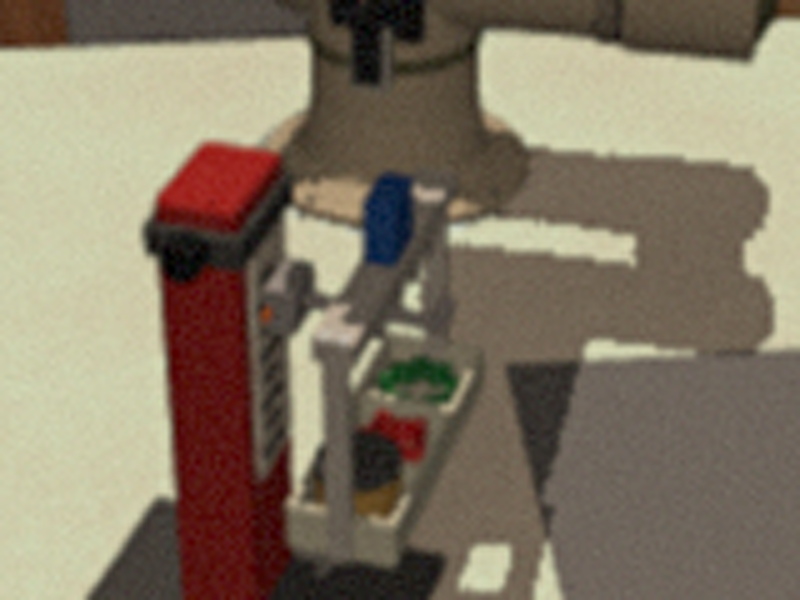

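The tray hangs level and still from the tin-side notch. The gripper is clear above it and the contents are in their wells, so I'm handing in.

```bash
python3 -c "
from rig import *
print(finish_job())"
```

```text
the job is handed in; nothing more can be done
None
```

The job is handed in: the loaded tray hangs level and still from its tin-side notch on the scale's peg, contents in their wells and gripper clear, at about 38 s of the 61 s allowed; the judge's result was not shown.

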